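Tidy the washing-up things into the sink caddy

TASK

Washing-up is done: put the four washing-up things from the drying mat into the sink caddy, each in the insert made for it - the washing-up liquid in the square well, the palm brush in the round cup, the soap bar lying flat in the shallow dish, and the pan scraper down into the narrow slot, standing on its wooden grip. Lower each one in until it rests on the bottom rather than dropping it, and knock none of them over. The cooking-oil bottle and the coffee tamper look much like the washing-up liquid and the brush but do not belong: leave them standing where they are.

Things in the scene. Friction and masses are not known exactly. Their poses are not given: they have to be found in the camera images.
- soap_bottle: Washing-up liquid bottle, to be moved; stands upright. Green plastic body with a whitish label band, 56 mm diameter and straight up to 98 mm, narrowing shoulder to 116 mm, then a round white cap of 30 mm diameter from 116 to 146 mm with a small green nozzle to 152 mm. About 0.3 kg. Round, so its yaw is free. Origin: centre of the underside, z up.
- palm_brush: Palm dish brush, to be moved; stands on its bristles. Cream bristles and beech disc, 58 mm diameter, from 0 to 37 mm; thin neck; round beech knob of 35 mm diameter from 46 to 76 mm (widest from 52 to 68 mm): grip it there. About 0.09 kg. Rigid. Origin: centre of the underside, z up.
- soap_bar: Pale green bar of solid dish soap, to be moved; lies flat. Like all six loose things it starts on the dark drying mat, whose top is 4 mm above the worktop. 76 mm (its x) by 50 mm (its y) by 27 mm high, hard. About 0.11 kg. Origin: centre of the underside, z up.
- scraper: Pan scraper, to be moved; stands on its thick beech grip with the thin blue nylon blade upward. Grip 80 mm long (its x), 22 mm thick (its y), from 0 to 42 mm high; blade 4 mm thick along the middle of the grip, from 42 to 68 mm high. Take it by the upper part of the grip across its 22 mm, the blade between the fingers. About 0.07 kg. Origin: centre of the underside, z up.
- oil_bottle: Cooking-oil bottle, NOT to be moved; stands upright. Amber body 54 mm diameter with a buff label, round black cap of 29 mm diameter, 150 mm high in all. Origin: centre of the underside, z up.
- tamper: Coffee tamper, NOT to be moved; stands upright. Steel base 58 mm diameter, 22 mm high, with a black round knob of 33 mm diameter, 76 mm high in all. (A white espresso cup, 64 mm diameter and 58 mm high, also stands on the mat and is not part of the job.) Origin: centre of the underside, z up.
- bottle_well: Square teal insert of the caddy, for the washing-up liquid: outside 84 by 84 mm, inside 76 by 76 mm, floor 5 mm above its origin, rim 50 mm above it. Fixed. Origin: centre of its underside, 4 mm above the worktop; x and y along its walls. All four inserts stand two by two, in any order, on a steel drip tray (rim 11 mm high), 120 mm or more apart.
- brush_cup: Round teal insert of the caddy, for the palm brush: outside diameter 84 mm, inside 76 mm, floor 5 mm above its origin, rim 40 mm above it. Fixed. Origin: centre of its underside, 4 mm above the worktop, z up.
- soap_dish: Shallow oblong teal dish of the caddy with thin white ribs (flush), for the soap bar: inside 92 mm (its x) by 68 mm (its y), floor 5 mm above its origin, rim 16 mm above it. Fixed. Origin: centre of its underside, 4 mm above the worktop. The bar's long side goes along the dish's x.
- scraper_slot: Narrow teal slot of the caddy, for the pan scraper: two upright walls along its x with a gap of 34 mm (its y) between them, 100 mm long inside (its x), floor 5 mm above its origin, wall tops 30 mm above it. Fixed. Origin: centre of its underside, 4 mm above the worktop. The scraper's long side goes along the slot's x.
Mind the look-alikes: they are no part of the job. There is more than one size of the scraper; the one meant has the size given above. What is shaped like the scraper_slot but purple is not meant.

How it is judged:
At the end, for the whole second after the job is handed in: Each washing-up thing rests upright (0.15 rad) on the floor of its own insert (underside 1 to 10 mm above the insert's; centres within 18 mm bottle, 14 brush, 16 soap, 15 scraper), released, under 0.02 m/s; oil bottle and tamper upright, within 25 mm of their starts (horizontal distance between soap_bottle and bottle_well below 0.018 m and z of soap_bottle in the frame of bottle_well between 0.001 and 0.01 m and angle between each of soap_bottle, palm_brush, soap_bar, scraper's own z axis and vertical below 0.15 rad and linear speed of each of soap_bottle, palm_brush, soap_bar, scraper below 0.02 m/s and horizontal distance between palm_brush and brush_cup below 0.014 m and z of palm_brush in the frame of brush_cup between 0.001 and 0.01 m and horizontal distance between soap_bar and soap_dish below 0.016 m and z of soap_bar in the frame of soap_dish between 0.001 and 0.01 m and horizontal distance between scraper and scraper_slot below 0.015 m and z of scraper in the frame of scraper_slot between 0.001 and 0.01 m and distance of each of oil_bottle, tamper from where it was at the start of the episode below 0.025 m and angle between each of oil_bottle, tamper's own z axis and vertical below 0.1 rad); the robot touches nothing.
It fails at once if a washing-up thing is dropped or flung: faster than 0.75 m/s while the fingers do not hold it (a free fall of about 30 mm) ((linear speed of soap_bottle above 0.75 m/s and contact force between soap_bottle and the fingers below 0.1 N) or (linear speed of palm_brush above 0.75 m/s and contact force between palm_brush and the fingers below 0.1 N) or (linear speed of soap_bar above 0.75 m/s and contact force between soap_bar and the fingers below 0.1 N) or (linear speed of scraper above 0.75 m/s and contact force between scraper and the fingers below 0.1 N)).
It fails at once if a washing-up thing is tipped over (more than 50 degrees) (angle between any of soap_bottle, palm_brush, soap_bar, scraper's own z axis and vertical above 0.87 rad).
It fails at once if the cooking oil bottle is carried off or pushed away (more than 40 mm) or knocked over (distance of oil_bottle from where it was at the start of the episode above 0.04 m or angle between oil_bottle's own z axis and vertical above 0.6 rad).
It fails at once if the coffee tamper is carried off or pushed away (more than 40 mm) or knocked over (distance of tamper from where it was at the start of the episode above 0.04 m or angle between tamper's own z axis and vertical above 0.6 rad).
It also fails if it takes over 128 s, if anything falls off the work surface, if the arm or the gripper's body presses on something with over 40 N, if the wrist force passes 120 N, or if a joint passes its speed limit or range.

ROBOT

A 6-joint arm with a two-finger parallel gripper is mounted at the origin on the work surface. World frame = base frame: x ahead of the robot, y to its left, z up, the work surface at z = 0. Lengths are in m, angles in rad, forces in N, time in s.
With the tool pointing down it reaches from about 0.25 to 0.725 m from the base axis. Payload 4 kg.
Tool frame: the origin (TCP) lies between the finger pads; the fingertips stand 22 mm ahead of it and the grasp point (between the pads) lies 3 mm ahead of it; z points along the fingers, y is the line along which they close (so a half turn about z gives the same grasp; the last joint's range is limited). The gripper opens to 85 mm and grips with 20 to 120 N. Pads are 22 mm wide; open, the fingers measure 114 mm over their backs; the gripper's body (76 mm by 85 mm) begins 54 mm behind the grasp point. The pads swing forward as they close: fully open they stand 13 mm farther back than shut.
Start: joints at [1.271, 0.241, 0.005, 1.335, 0, 1.571], TCP at [0.148, 0.478, 0.253] pointing down, gripper open.
Joint ranges: [-2.72, 2.72], [-1.05, 1.87], [-1.09, 1.28], [-1.99, 2.15], [-1.42, 1.44], [-3.14, 3.14]. Speed limits (rad/s): [2.79, 2.79, 3.14, 3.14, 3.14, 3.14].

INTERFACE

Orientations are given as [roll, pitch, yaw] about the fixed x, y, z axes, in that order (R = Rz(yaw) Ry(pitch) Rx(roll)).
In Python, from rig import ctrl gives the robot as it stands.
- The arm moves only by the shell command python3 -m jog FILE [OPENING] [FORCE], which reads ROWS from the file FILE. ROWS is one flat JSON list of numbers that holds 1 to 10 rows one after another, with no inner brackets; each row has 6 numbers: dx, dy, dz in m, then a rotation vector rx, ry, rz in rad; each row shifts and turns the commanded pose from where the row before left it, along the tool's axes as they then stand; what a row does not reach is not made up. A row lasts 1/10 s, in which the tool goes at most 0.05 m and 0.15 rad, less where a joint would pass 70% of its speed; a pose out of reach is approached as far as the arm can. OPENING is the finger opening in m, set as the command begins (- or left out keeps the last). The fingers move at their own pace and stop on an object; FORCE is the grip in N (left out, the last holds). Time passes only in rows, so rows that do not move let the fingers close. It prints the time, the measured TCP pose, the force, the opening and the grip force at its end. Input that does not fit is refused with a message, and nothing moves.
- ctrl.sense(): the state, without advancing time (a new reading comes with each control period).
- ctrl.snapshot(name): name is "side" or "top"; returns the picture (384x512x3 uint8, blue, green, red); there is no depth.
- ctrl.camera_params(name): a dict with "fx", "fy", "cx", "cy" (pixels), "dist" ([k1, k2, p1, p2, k3] as OpenCV has them; the pictures are not rectified), "xyz" and "rotation" of the camera in the world. Camera axes: x right, y down, z forward; pixel columns grow to the right and rows downward; lengths in m; the calibration is good to about 2 mm. A picture is of the moment at which its call begins. camera_params takes no time and is no camera call.
- ctrl.close_job(): hands the job in; it is judged then, once.
Trained networks look in the newest picture that a camera, given by its name, has taken for a name from the list of things; names that differ only in an ending like _2 or _b are one class to them, and where a whole thing is asked for, a point or a joint stands for the part that bears it (a point fixed in the world has none). Each returns a list of dicts, best first, with "conf" (0 to 1); they miss things now and then, are a little off and sometimes report something else, mostly with a low value. They report only what shows in the picture. A call takes as long as a camera call. They do not tell look-alikes from the thing itself.
- ctrl.spot_in(camera, query): "rect" ([left, top, right, bottom] in pixels, round what is visible of it).
- ctrl.cut_out(camera, query): "region" (384x512 bool, what is visible of it) and "rect" ([left, top, right, bottom] in pixels, round what is visible of it).
The state is a dict: "t": time; "joint_pos": joint angles; "qd": joint speeds; "tau": joint torques, N m; "eef_pos": TCP position; "eef_rot": TCP orientation; "ft_force": force on the tool from outside, world axes, zero at the start; "wrist_torque": the same for the moment, N m; "width": finger opening in m; "grip_force": force on a finger pad.
Only numpy, scipy, OpenCV 4.12 (cv2) and the standard library are available. Lean on these libraries where they do the work, as an engineer would, in place of code of your own. Each camera call takes 0.05 s, during which the arm holds its last target. There are 200 camera calls.

## Working session

There is one attempt and no reset: what is moved stays moved. The work goes in short steps, Python scripts to look and compute and a shell command to move; the robot and the scene stay as the last step left them, time stands still between calls to the robot, and variables do not carry over. Pictures are saved under pics/ and viewed, at most 14 in all, crops included, and the job is handed in when it is done.

```bash
ls; mkdir -p pics
python3 - <<'E'
from rig import ctrl
import cv2,json
for n in("side","top"):
    im=ctrl.snapshot(n); cv2.imwrite(f"pics/{n}0.png",cv2.resize(im,(800,600),interpolation=cv2.INTER_CUBIC)); cv2.imwrite(f"{n}0_raw.png",im)
    print(n,ctrl.camera_params(n))
    for q in "soap_bottle palm_brush soap_bar scraper oil_bottle tamper bottle_well brush_cup soap_dish scraper_slot".split():
        print(q,[([round(float(v)) for v in d["rect"]],round(float(d["conf"]),2)) for d in ctrl.spot_in(n,q)])
s=ctrl.sense();print(s)
E
```

```text
pics
side {'fx': 470.29113680321797, 'fy': 470.29113680321797, 'cx': 258.20888886894414, 'cy': 189.15460681977643, 'dist': array([-0.0533673,  0.       ,  0.       ,  0.       ,  0.       ]), 'xyz': array([ 0.3665246 , -1.15758548,  0.75053838]), 'rotation': array([-2.14554787,  0.00585849, -0.05307586])}
soap_bottle [([252, 126, 271, 171], 0.61)]
palm_brush [([278, 114, 290, 139], 0.73), ([270, 232, 316, 256], 0.4)]
soap_bar [([310, 137, 338, 155], 0.72), ([269, 232, 316, 257], 0.47)]
scraper [([176, 114, 201, 155], 0.8), ([215, 132, 228, 150], 0.54)]
oil_bottle [([283, 110, 304, 154], 0.82)]
tamper [([290, 144, 307, 174], 0.55)]
bottle_well [([272, 196, 308, 227], 0.61)]
brush_cup [([320, 198, 351, 227], 0.7)]
soap_dish [([321, 229, 368, 257], 0.87)]
scraper_slot [([271, 234, 316, 258], 0.92), ([294, 284, 346, 315], 0.77)]
top {'fx': 409.8010832585697, 'fy': 409.8010832585697, 'cx': 246.20995606647745, 'cy': 185.9297336048823, 'dist': array([0.03285656, 0.        , 0.        , 0.        , 0.        ]), 'xyz': array([ 0.3607478 , -0.04890169,  1.03436183]), 'rotation': array([-3.081
[... 544 characters left out ...]
8, 170], 0.61)]
{'t': 1.1, 'joint_pos': array([1.27103341e+00, 2.40542518e-01, 4.99094637e-03, 1.33517636e+00,
       7.05262299e-06, 1.57083750e+00]), 'qd': array([ 1.16001449e-03,  1.95350293e-03,  1.03965482e-03, -5.50814044e-04,
        9.43905784e-05,  1.22015810e-03]), 'tau': array([-2.03954678e-04, -3.72220659e+01,  2.52695256e+01,  1.22184661e-03,
        3.80927929e-05,  5.49634024e-06]), 'eef_pos': array([0.14764603, 0.47770735, 0.25333174]), 'eef_rot': array([ 3.14152426e+00, -7.05543878e-06,  2.84178857e+00]), 'ft_force': array([-0.02334027,  0.60524752, -0.39924664]), 'wrist_torque': array([ 0.03701516,  0.00154467, -0.00396362]), 'grip_force': 0.0, 'width': 0.08553568542664237}
```

View pics/top0.png

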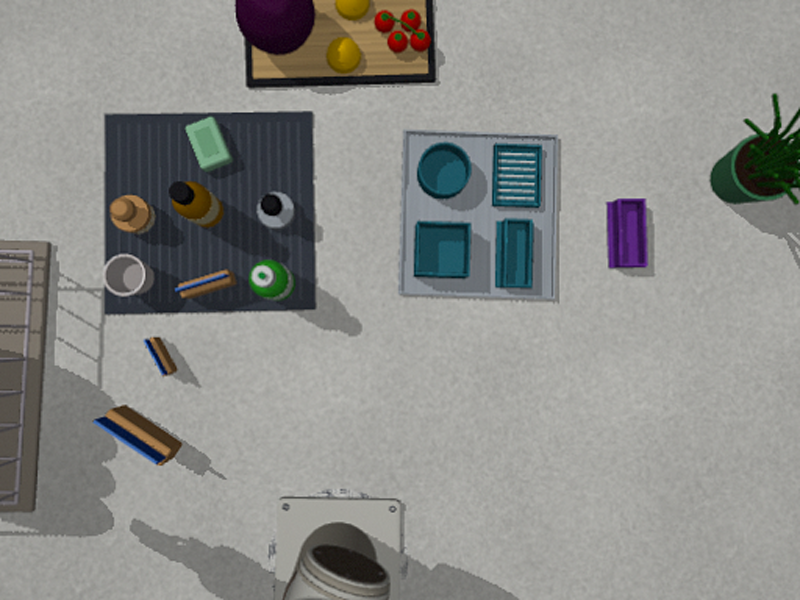

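View pics/side0.png

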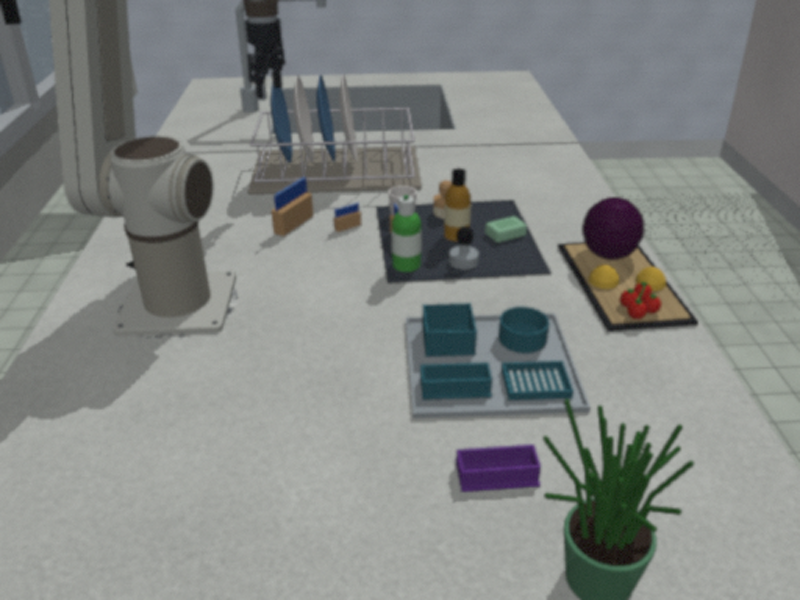

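The top view (800 px scale) shows these things:
- **On the mat:** washing-up liquid (268,280, white cap), oil (190,200, black cap), tamper (273,208), brush (130,213), soap (209,144), scraper (206,284).
- **Scraper look-alikes:** a small one at (160,356) and a large one at (138,434), both off the mat.
- **Inserts:** cup (443,169), dish (517,175), well (442,250), slot (514,253). The purple slot at (627,233) is the decoy.

In the side view the mat scraper is hidden behind the bottle. Next I'll fit the given models to the masks in both views.

```bash
cat > h.py <<'E'
import numpy as np,cv2
from scipy.spatial.transform import Rotation as R
from scipy.optimize import minimize
from rig import ctrl
P={n:ctrl.camera_params(n) for n in("top","side")}
def proj(n,X):
    p=P[n];Rm=R.from_euler("xyz",p["rotation"]).as_matrix()
    K=np.array([[p["fx"],0,p["cx"]],[0,p["fy"],p["cy"]],[0,0,1]])
    return cv2.projectPoints(np.asarray(X,float),cv2.Rodrigues(Rm.T)[0],-Rm.T@p["xyz"],K,p["dist"])[0][:,0]
def plane(n,px,z):
    p=P[n];Rm=R.from_euler("xyz",p["rotation"]).as_matrix()
    K=np.array([[p["fx"],0,p["cx"]],[0,p["fy"],p["cy"]],[0,0,1]])
    u=cv2.undistortPoints(np.array([[px]],float),K,p["dist"])[0,0]
    d=Rm@np.r_[u,1];return p["xyz"]+d*(z-p["xyz"][2])/d[2]
def sl(z,a,b=None):  # slice: circle diameter a, or rectangle a x b
    if b is None:
        t=np.linspace(0,2*np.pi,32,endpoint=False);xy=a/2*np.c_[np.cos(t),np.sin(t)]
    else: xy=np.array([[1,1],[1,-1],[-1,-1],[-1,1]])*[a/2,b/2]
    return np.c_[xy,np.full(len(xy),z)]
M={"soap_bottle":[(0,.056),(.098,.056),(.116,.03),(.146,.03)],
"palm_brush":[(0,.058),(.037,.058),(.040,.02),(.046,.024),(.052,.035),(.068,.035),(.076,.02)],
"soap_bar":[(0,.076,.05),(.027,.076,.05)],
"scraper":[(0,.08,.022),(.042,.08,.022),(.0421,.08,.004),(.068,.08,.004)],
"oil_bottle":[(0,.054),(.098,.054),(.116,.029),(.150,.029)],
"tamper":[(0,.058),(.022,.058),(.03,.02),(.046,.024),(.052,.033),(.068,.033),(.076,.02)],
"bottle_well":[(0,.084,.084),(.05,.084,.084)],"brush_cup":[(0,.084),(.04,.084)],
"soap_dish":[(0,.1,.076),(.016,.1,.076)],"scraper_slot":[(0,.108,.042),(.03,.108,.042)]}
S=4
def sil(n,model,q):
    x,y,z,w=q;c,s=np.cos(w),np.sin(w);m=np.zeros((384*S,512*S),np.uint8)
    pts=[sl(*a)@np.array([[c,s,0],[-s,c,0],[0,0,1]])+[x,y,z] for a in model]
    for a,b in zip(pts,pts[1:]):
        h=cv2.convexHull(proj(n,np.r_[a,b]).astype(np.float32)+.5)
        cv2.fillPoly(m,[np.round(h*S*16).astype(np.int32)],1,shift=4)
    return m
def fit(name,masks,x0,fixz=None,model=None):
    model=model or M[name]
    big={n:cv2.resize(m.astype(np.uint8),None,fx=S,fy=S,interpolation=cv2.INTER_NEAREST) for n,m in masks.items()}
    def L(p):
        q=[p[0]/10,p[1]/10,(p[2]/10 if fixz is None else fixz),p[3]]
        return sum(1-np.sum(sil(n,model,q)&b)/max(1,np.sum(sil(n,model,q)|b)) for n,b in big.items())
    p0=np.array([x0[0]*10,x0[1]*10,x0[2]*10,x0[3]])
    sim=np.vstack([p0]+[p0+d for d in np.diag([.1,.1,.05,.2])])
    r=minimize(L,p0,method="Nelder-Mead",options=dict(initial_simplex=sim,xatol=2e-3,fatol=2e-4,maxiter=160))
    return np.r_[r.x[:3]/10,r.x[3]],r.fun/len(big)
def mask(n,q,near,tol=14):
    for d in ctrl.cut_out(n,q):
        l,t,r,b=d["rect"]
        if np.hypot((l+r)/2-near[0],(t+b)/2-near[1])<tol: return np.asarray(d["region"],bool),d["conf"]
    return None,0
E
cat > m.py <<'E'
from h import *
import sys
C={"soap_bottle":((174,179),(261,148)),"palm_brush":((86,136),(284,126)),"soap_bar":((133,92),(324,146)),"scraper":((131,181),None),
"oil_bottle":((127,128),(293,132)),"tamper":((176,135),(298,159)),"bottle_well":((286,160),(290,211)),"brush_cup":((283,109),(335,212)),
"soap_dish":((330,110),(344,243)),"scraper_slot":((329,161),(293,246))}
res={}
for n in P: ctrl.snapshot(n)
for k,(a,b) in C.items():
    ms={}
    for n,c in zip(("top","side"),(a,b)):
        if c is None: continue
        for _ in range(3):
            m,cf=mask(n,k,c)
            if m is not None: ms[n]=m;break
    if not ms: print(k,"no mask");continue
    g=plane("top",a,.03)
    y0={"soap_bar":.3,"scraper":1.4}.get(k,0)
    q,e=fit(k,ms,[g[0],g[1],.004,y0]); q2,e2=fit(k,ms,[g[0],g[1],.004,y0],fixz=.004)
    one={n:np.round(fit(k,{n:m},[g[0],g[1],.004,y0],fixz=.004)[0][[0,1,3]],4).tolist() for n,m in ms.items()}
    print(k,"free",q.round(4),round(e,3),"z=4mm",q2.round(4),round(e2,3),one)
E
python3 m.py
```

```text
soap_bottle free [0.434  0.1076 0.0033 0.2297] 0.072 z=4mm [0.4341 0.1077 0.0083 0.1018] 0.072 {'top': [0.4325, 0.1075, 0.1873], 'side': [0.4341, 0.1059, 0.207]}
palm_brush free [0.5338 0.3343 0.0061 0.0836] 0.359 z=4mm [0.5349 0.3347 0.0059 0.084 ] 0.357 {'top': [0.5338, 0.3332, 0.0379], 'side': [0.5312, 0.3427, 0.1008]}
soap_bar free [0.6535 0.2234 0.0017 0.4416] 0.104 z=4mm [0.6524 0.2218 0.0047 0.3954] 0.116 {'top': [0.6509, 0.2217, 0.4243], 'side': [0.6536, 0.2199, 0.4001]}
scraper free [4.2870e-01 2.1520e-01 1.1000e-03 1.9104e+00] 0.073 z=4mm [ 4.284e-01  2.144e-01 -5.000e-04  1.909e+00] 0.075 {'top': [0.4284, 0.2144, 1.909]}
oil_bottle free [0.548  0.2259 0.0052 0.1566] 0.126 z=4mm [0.5482 0.2261 0.0107 0.0598] 0.125 {'top': [0.5457, 0.2243, 0.4528], 'side': [0.5497, 0.2314, 0.0469]}
tamper free [0.5502 0.1106 0.0036 0.0249] 0.063 z=4mm [ 0.5501  0.1105  0.0057 -0.0503] 0.062 {'top': [0.5498, 0.1103, 0.0712], 'side': [0.5501, 0.1108, -0.0771]}
bottle_well free [ 0.4905 -0.1518  0.003  -0.0152] 0.048 z=4mm [ 0.4906 -0.1523  0.0051 -0.0306] 0.049 {'top': [0.4893, -0.1517, -0.0271], 'side': [0.4917, -0.1541, -0.0339]}
brush_cup free [ 0.6182 -0.1539  0.0046  0.0056] 0.051 z=4mm [ 0.6181 -0.1539  0.0077 -0.0473] 0.05 {'top': [0.6181, -0.1539, -0.0473]}
soap_dish free [ 0.6167 -0.2734  0.0046  0.0015] 0.059 z=4mm [ 0.6165 -0.2731  0.0086 -0.0114] 0.06 {'top': [0.6158, -0.2739, -0.0202], 'side': [0.6167, -0.2719, 0.0066]}
scraper_slot free [ 4.909e-01 -2.732e-01 -1.000e-04  9.500e-03] 0.144 z=4mm [ 0.4896 -0.2747  0.0091 -0.0185] 0.151 {'top': [0.4892, -0.2699, -0.0379], 'side': [0.4899, -0.2776, 0.0178]}
```

Heights fit: undersides come out at 1–6 mm, against 4 mm expected. The candidates (800 px top view):
- **Bottles:** (268,280) has a green body and white cap, so it is the washing-up liquid. (190,200) is amber with a black cap, so it is the oil.
- **Knobs:** (130,213) is beech, so it is the brush. (273,208) is steel and black, so it is the tamper.
- **Scrapers:** the one on the mat (206,284) fits the 80 mm length. (160,356) is smaller and (138,434) larger.

I'll confirm this in one enlarged crop.

Run:
```python
import cv2
im=cv2.imread("top0_raw.png")[65:310,55:215]
cv2.imwrite("pics/crop1.png",cv2.resize(im,None,fx=2.44,fy=2.44,interpolation=cv2.INTER_CUBIC))
```

```text
(no output)
```

View pics/crop1.png

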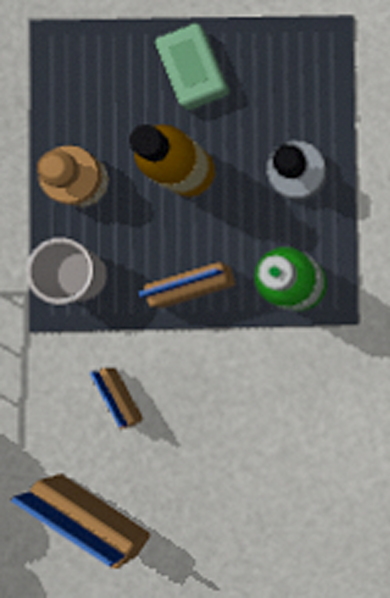

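```bash
echo '[0,0,-0.01,0,0,0.15,0,0,-0.01,0,0,0.15,0,0,0,0,0,0.15,0,0,0,0,0,0.15,0,0,0,0,0,0.15,0,0,0,0,0,0.15,0,0,0,0,0,0.15,0,0,0,0,0,0.15,0,0,0,0,0,0.15,0,0,0,0,0,0.15]' > next.json && python3 -m jog next.json 0.06 30
echo '[0,0,0,0,0,0.15,0,0,0,0,0,0.15,0,0,0,0,0,0.15,0,0,0,0,0,0.15,0,0,0,0,0,0.15,0,0,0,0,0,0.15,0,0,0,0,0,0.15,0,0,0,0,0,0.15,0,0,0,0,0,0.142,0,0,0,0,0,0]' > next.json && python3 -m jog next.json
```

```text
t: 3.25
eef_pos: [0.1476, 0.4777, 0.2733]
eef_rot: [-3.142, 0.0, 1.336]
ft_force: [0.5, 0.5, -0.3]
width: 0.0602
grip_force: 0.0
t: 4.25
eef_pos: [0.3844, 0.2555, 0.2727]
eef_rot: [-2.92, 0.142, 0.453]
ft_force: [0.4, 1.3, -0.0]
width: 0.0599
grip_force: 0.0
```

The crop confirms it: green bottle with white cap at (277,275), mid-size scraper on the mat at (185,285), beech brush at (65,175), with the amber and black-capped or knobbed ones left alone. The last rows drifted away from the commanded position, so I'm checking the joints.

```bash
echo '[0,0,0,0,0,0]' > next.json && python3 -m jog next.json ; python3 -c "
from rig import ctrl
s=ctrl.sense();print(s['joint_pos'].round(3),s['eef_pos'],s['eef_rot'])"
```

```text
t: 4.35
eef_pos: [0.3827, 0.2584, 0.2731]
eef_rot: [-2.918, 0.141, 0.459]
ft_force: [-0.9, 0.6, 0.3]
width: 0.0602
grip_force: 0.0
[0.459 0.258 0.051 1.505 0.223 3.141] [0.3827333  0.25841504 0.2730893 ] [-2.9182092   0.14086697  0.45946214]
```

```bash
python3 -c "
from scipy.spatial.transform import Rotation as R
from rig import ctrl
c=R.from_euler('xyz',ctrl.sense()['eef_rot'])
print((c.inv()*R.from_euler('xyz',[3.14159265,0,.46])).as_rotvec().round(4))
print((c.inv()*R.from_euler('xyz',[3.14159265,0,.70])).as_rotvec().round(4))"
```

```text
[-0.2231  0.1402 -0.0163]
[-0.2389  0.1128 -0.2549]
```

```bash
echo '[0,0,0,-0.08,0.0376,-0.085,0,0,0,-0.08,0.0376,-0.085,0,0,0,-0.0789,0.0376,-0.0849,0,0,0,0,0,-0.15,0,0,0,0,0,-0.15,0,0,0,0,0,-0.15,0,0,0,0,0,-0.15,0,0,0,0,0,-0.15,0,0,0,0,0,-0.15,0,0,0,0,0,-0.15]' > next.json && python3 -m jog next.json
echo '[0,0,0,0,0,-0.15,0,0,0,0,0,-0.15,0,0,0,0,0,-0.15,0,0,0,0,0,-0.15,0,0,0,0,0,-0.15,0,0,0,0,0,-0.15,0,0,0,0,0,-0.15,0,0,0,0,0,-0.15,0,0,0,0,0,-0.15,0,0,0,0,0,0]' > next.json && python3 -m jog next.json
python3 -c "
from rig import ctrl
s=ctrl.sense();print(s['joint_pos'].round(3),s['eef_pos'],s['eef_rot'].round(4))"
```

```text
t: 5.35
eef_pos: [0.3811, 0.2607, 0.2734]
eef_rot: [3.141, -0.0, 1.762]
ft_force: [-0.3, -0.8, 0.2]
width: 0.0597
grip_force: 0.0
t: 6.35
eef_pos: [0.3812, 0.2605, 0.2734]
eef_rot: [3.141, 0.0, 3.105]
ft_force: [0.1, -0.3, 1.2]
width: 0.0601
grip_force: 0.0
[ 0.6    0.156 -0.049  1.366  0.     0.636] [0.38117798 0.26052902 0.27337039] [3.1413e+00 3.0000e-04 3.1054e+00]
```

```bash
echo '[-0.0132,-0.0382,0,0,0,-0.036,-0.0132,-0.0382,0,0,0,0,-0.0132,-0.0382,0,0,0,0,-0.0130,-0.0383,0,0,0,0,0,0,0.04,0,0,0,0,0,0.04,0,0,0,0,0,0.03,0,0,0,0,0,0.0214,0,0,0,0,0,0,0,0,0,0,0,0,0,0,0]' > next.json && python3 -m jog next.json 0.055 40
```

```text
t: 7.35
eef_pos: [0.4328, 0.1064, 0.1422]
eef_rot: [-3.141, -0.0, 3.138]
ft_force: [0.4, -0.4, 0.5]
width: 0.0553
grip_force: 0.0
```

Run:
```python
from h import *
im=ctrl.snapshot("side")
c=im[90:200,215:330]
cv2.imwrite("pics/c2.png",cv2.resize(c,None,fx=5,fy=5,interpolation=cv2.INTER_CUBIC))
```

```text
(no output)
```

View pics/c2.png

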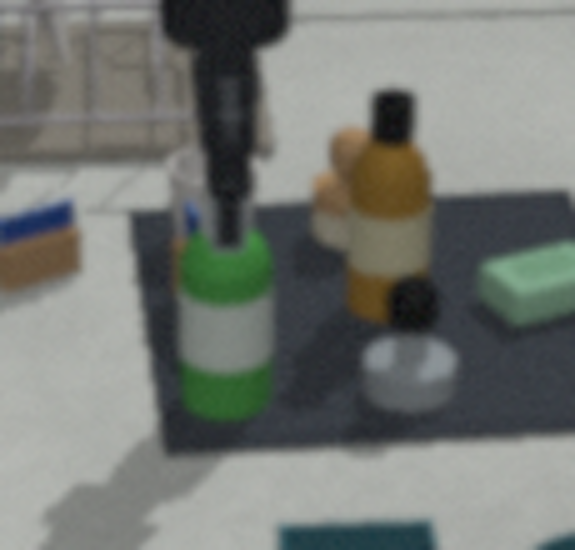

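The finger at (230,220) covers the cap and is centred on the bottle at (228,330). Closing and lifting a little.

```bash
echo '[0,0,0,0,0,0,0,0,0,0,0,0,0,0,0,0,0,0,0,0,0,0,0,0,0,0,0,0,0,0,0,0,0,0,0,0,0,0,0,0,0,0,0,0,0,0,0,0]' > next.json && python3 -m jog next.json 0.0 40
echo '[0,0,-0.02,0,0,0,0,0,-0.03,0,0,0,0,0,-0.03,0,0,0,0,0,-0.02,0,0,0,0,0,0,0,0,0]' > next.json && python3 -m jog next.json
```

```text
t: 8.2
eef_pos: [0.4341, 0.1064, 0.1434]
eef_rot: [3.14, 0.003, 3.138]
ft_force: [-0.2, 2.7, 6.8]
width: 0.0287
grip_force: 39.4
t: 8.7
eef_pos: [0.4344, 0.1059, 0.2445]
eef_rot: [3.141, 0.006, 3.138]
ft_force: [1.2, -0.4, -1.3]
width: 0.0285
grip_force: 40.1
```

```bash
echo '[-0.007,-0.02,0,0,0,0,-0.007,-0.035,0,0,0,0,-0.007,-0.045,0,0,0,0,-0.007,-0.045,0,0,0,0,-0.007,-0.045,0,0,0,0,-0.007,-0.035,0,0,0,0,-0.007,-0.023,0,0,0,0,-0.007,-0.01,0,0,0,0,0,0,0,0,0,0,0,0,0,0,0,0]' > next.json && python3 -m jog next.json
python3 - <<'E'
from h import *
im=ctrl.snapshot("side");cv2.imwrite("pics/c3.png",cv2.resize(im[100:270,200:380],None,fx=3.3,fy=3.3,interpolation=cv2.INTER_CUBIC))
print(ctrl.sense()["ft_force"].round(2))
for d in ctrl.cut_out("side","soap_bottle"):
    print(d["rect"],d["conf"])
# measured: fit body from side with model cut at 110 mm would be ambiguous; use projected prediction
q=[*ctrl.sense()["eef_pos"][:2],ctrl.sense()["eef_pos"][2]-.139,0]
m=sil("side",M["soap_bottle"],q);ys,xs=np.where(m);print("pred rect",xs.min()/S,ys.min()/S,xs.max()/S,ys.max()/S)
E
```

```text
t: 9.7
eef_pos: [0.4874, -0.1516, 0.2408]
eef_rot: [3.141, -0.002, 3.139]
ft_force: [-0.1, -0.2, -2.6]
width: 0.0289
grip_force: 40.1
[-0.51 -0.35 -2.51]
[275.9, 135.8, 299.8, 193.0] 0.62
pred rect 275.75 133.0 299.0 193.25
```

View pics/c3.png

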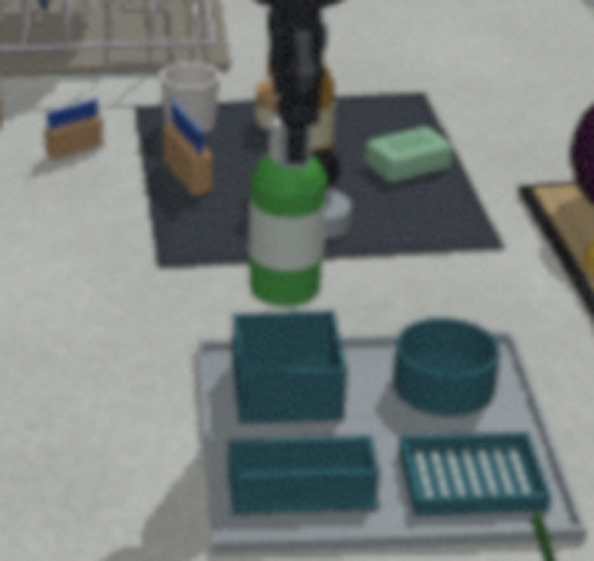

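The bottle hangs upright at (285,230) above the well, and its box matches the prediction. Lowering now.

```bash
echo '[-0.003,0,0.02,0,0,0,0,0,0.025,0,0,0,0,0,0.02,0,0,0,0,0,0.012,0,0,0,0,0,0.007,0,0,0,0,0,0.003,0,0,0,0,0,0,0,0,0]' > next.json && python3 -m jog next.json
echo '[0,0,0.002,0,0,0,0,0,0,0,0,0,0,0,0,0,0,0]' > next.json && python3 -m jog next.json
echo '[0,0,0.002,0,0,0,0,0,0,0,0,0,0,0,0,0,0,0]' > next.json && python3 -m jog next.json
```

```text
t: 10.5
eef_pos: [0.4912, -0.1524, 0.1552]
eef_rot: [-3.141, 0.001, 3.139]
ft_force: [0.5, -0.9, -1.8]
width: 0.0292
grip_force: 40.2
t: 10.8
eef_pos: [0.4912, -0.1527, 0.1534]
eef_rot: [-3.141, 0.001, 3.138]
ft_force: [0.3, -0.9, -1.5]
width: 0.0289
grip_force: 40.2
t: 11.1
eef_pos: [0.4909, -0.1526, 0.1509]
eef_rot: [-3.141, -0.0, 3.138]
ft_force: [0.6, -0.1, -2.4]
width: 0.0285
grip_force: 40.2
```

Expected touchdown is at TCP z of about 0.148.

```bash
for i in 1; do echo '[0,0,0.0015,0,0,0,0,0,0,0,0,0,0,0,0,0,0,0]' > next.json && python3 -m jog next.json
echo '[0,0,0.0015,0,0,0,0,0,0,0,0,0,0,0,0,0,0,0]' > next.json && python3 -m jog next.json
echo '[0,0,0.001,0,0,0,0,0,0,0,0,0,0,0,0,0,0,0]' > next.json && python3 -m jog next.json; done
```

```text
t: 11.4
eef_pos: [0.4909, -0.1526, 0.1493]
eef_rot: [-3.141, -0.0, 3.138]
ft_force: [0.3, -0.6, -1.9]
width: 0.0289
grip_force: 40.2
t: 11.7
eef_pos: [0.4909, -0.1525, 0.1478]
eef_rot: [-3.141, -0.0, 3.138]
ft_force: [-0.3, 0.1, -2.7]
width: 0.0289
grip_force: 40.2
t: 12.0
eef_pos: [0.4913, -0.1526, 0.1474]
eef_rot: [-3.141, 0.001, 3.138]
ft_force: [-1.1, 0.5, 2.0]
width: 0.0289
grip_force: 40.5
```

```bash
echo '[0,0,0,0,0,0,0,0,0,0,0,0,0,0,0,0,0,0,0,0,-0.02,0,0,0,0,0,-0.03,0,0,0,0,0,-0.04,0,0,0,0,0,-0.03,0,0,0,0,0,0,0,0,0]' > next.json && python3 -m jog next.json 0.055
python3 - <<'E'
from h import *
for n in P: ctrl.snapshot(n)
print([([round(v) for v in d["rect"]],round(d["conf"],2)) for d in ctrl.cut_out("side","scraper")])
def run(k,a,b,g):
    ms={}
    for n,c in zip(("top","side"),(a,b)):
        m,cf=mask(n,k,c,12)
        if m is not None: ms[n]=m
    print(k,list(ms))
    for z in(None,g[2]):
        q,e=fit(k,ms,g,fixz=z);print(z,q.round(4),round(e,3))
    for n in ms: q,e=fit(k,{n:ms[n]},g,fixz=g[2]);print(n,q.round(4),round(e,3))
run("scraper",(131,181),(257,146),[.4284,.2144,.004,1.9])
run("soap_bottle",(286,160),(288,190),[.491,-.1525,.009,0])
E
```

```text
t: 12.8
eef_pos: [0.4934, -0.1533, 0.2719]
eef_rot: [-3.138, 0.009, 3.138]
ft_force: [1.0, -0.2, -0.3]
width: 0.055
grip_force: 0.0
[([251, 132, 264, 159], 0.8), ([174, 114, 202, 155], 0.58)]
scraper ['top', 'side']
None [0.428  0.2122 0.0081 1.8541] 0.096
0.004 [0.4284 0.2142 0.0076 1.8651] 0.11
top [0.4283 0.2132 0.0074 1.8758] 0.092
side [0.4292 0.2198 0.004  1.8597] 0.09
soap_bottle ['side']
None [ 0.4926 -0.1446  0.0099 -0.0303] 0.222
0.009 [ 0.494  -0.1351  0.0064  0.2278] 0.219
side [ 0.494  -0.1351  0.0064  0.2278] 0.219
```

Bottle is placed. Next is the scraper at (0.428, 0.2145), yaw 1.862.

```bash
echo '[0.0081,0.046,0,0,0,0,0.0081,0.046,0,0,0,0,0.0081,0.046,0,0,0,0,0.0081,0.046,0,0,0,0,0.0081,0.046,0,0,0,0,0.0081,0.046,0,0,0,0,0.0081,0.046,0,0,0,0,0.0081,0.046,0,0,0,0,0,0,0,0,0,0.15,0,0,0,0,0,0.15]' > next.json && python3 -m jog next.json 0.045
echo '[0,0,0.02,0,0,0.15,0,0,0.02,0,0,0.15,0,0,0.02,0,0,0.15,0,0,0.02,0,0,0.15,0,0,0,0,0,0.15,0,0,0,0,0,0.15,0,0,0,0,0,0.076,0,0,0,0,0,0,0,0,0,0,0,0]' > next.json && python3 -m jog next.json
```

```text
t: 14.15
eef_pos: [0.4263, 0.2174, 0.2657]
eef_rot: [-3.14, -0.001, 2.836]
ft_force: [0.4, 0.8, -0.2]
width: 0.0447
grip_force: 0.0
t: 15.05
eef_pos: [0.427, 0.2155, 0.1863]
eef_rot: [-3.14, 0.0, 1.864]
ft_force: [0.7, 0.2, 0.5]
width: 0.045
grip_force: 0.0
```

```bash
echo '[-0.0013,0.001,0.04,0,0,0,0,0,0.04,0,0,0,0,0,0.03,0,0,0,0,0,0.015,0,0,0,0,0,0.0083,0,0,0,0,0,0,0,0,0,0,0,0,0,0,0]' > next.json && python3 -m jog next.json
echo '[0,0,0,0,0,0,0,0,0,0,0,0,0,0,0,0,0,0,0,0,0,0,0,0,0,0,0,0,0,0,0,0,0,0,0,0,0,0,0,0,0,0]' > next.json && python3 -m jog next.json 0 40
```

```text
t: 15.75
eef_pos: [0.4293, 0.215, 0.0542]
eef_rot: [3.14, 0.0, 1.863]
ft_force: [0.3, 0.6, 0.1]
width: 0.0452
grip_force: 0.0
t: 16.45
eef_pos: [0.4295, 0.2151, 0.0547]
eef_rot: [3.139, -0.0, 1.862]
ft_force: [-0.7, 0.1, 6.2]
width: 0.0208
grip_force: 40.4
```

```bash
echo '[0,0,-0.02,0,0,0,0,0,-0.03,0,0,0,0,0,-0.03,0,0,0,0,0,-0.02,0,0,0,0,0,-0.02,0,0,0,0,0,0,0,0,-0.15,0,0,0,0,0,-0.15,0,0,0,0,0,-0.15,0,0,0,0,0,-0.15,0,0,0,0,0,-0.15]' > next.json && python3 -m jog next.json
echo '[0,0,0,0,0,-0.15,0,0,0,0,0,-0.15,0,0,0,0,0,-0.15,0,0,0,0,0,-0.079,0,0,0,0,0,0,0,0,0,0,0,0]' > next.json && python3 -m jog next.json
python3 - <<'E'
from h import *
im=ctrl.snapshot("side");cv2.imwrite("pics/c4.png",cv2.resize(im[70:200,195:345],None,fx=4,fy=4,interpolation=cv2.INTER_CUBIC))
print([([round(v) for v in d["rect"]],round(d["conf"],2)) for d in ctrl.cut_out("side","scraper")])
E
```

```text
t: 17.45
eef_pos: [0.4285, 0.2146, 0.1734]
eef_rot: [-3.141, 0.0, 2.619]
ft_force: [0.9, -0.2, -0.3]
width: 0.0213
grip_force: 39.9
t: 18.05
eef_pos: [0.4286, 0.2146, 0.1734]
eef_rot: [-3.141, -0.0, 3.14]
ft_force: [0.2, 0.4, -1.2]
width: 0.021
grip_force: 39.9
[([242, 99, 271, 123], 0.83), ([177, 117, 203, 152], 0.79), ([322, 229, 365, 258], 0.73), ([214, 134, 230, 151], 0.69)]
```

View pics/c4.png

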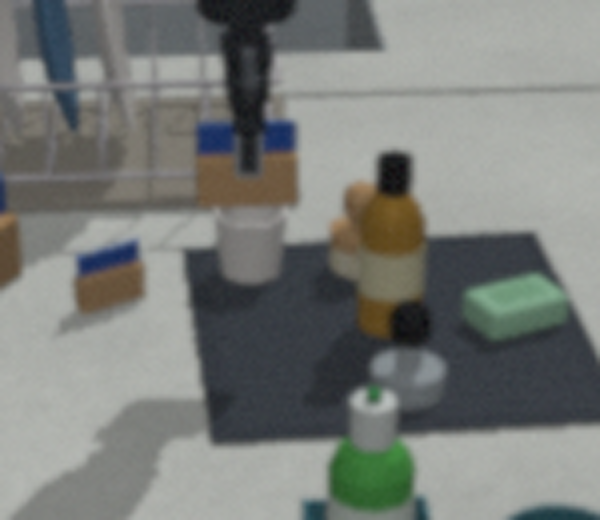

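The scraper hangs level at (247,165), centred between the fingers. I'm refining the slot position, since its outer width isn't given and the clearance is ±6 mm.

Run:
```python
from h import *
ms={}
for n,c in(("top",(329,161)),("side",(293,246))):
    ctrl.snapshot(n);m,cf=mask(n,"scraper_slot",c,10)
    if m is not None: ms[n]=m;ys,xs=np.where(m);print(n,cf,xs.min(),ys.min(),xs.max(),ys.max())
for w in(.046,.050,.054,.058):
    q,e=fit("scraper_slot",ms,[.49,-.273,.004,0],fixz=.004,model=[(0,.108,w),(.03,.108,w)])
    o=[fit("scraper_slot",{n:ms[n]},[.49,-.273,.004,0],fixz=.004,model=[(0,.108,w),(.03,.108,w)])[0][[0,1,3]].round(4) for n in ms]
    print(w,q.round(4),round(e,3),o)
# inner floor channel: dark region in the raw top image
im=cv2.imread("top0_raw.png");print(im[161,310:350,1].tolist())
g=im[148:174,310:350,1].mean(0);print(g.round().tolist())
for u in (317,342): print(u,plane("top",(u,161),.034))
```

```text
top 0.86 317 139 341 183
side 0.61 269 232 314 256
0.046 [ 0.4897 -0.2729  0.0079 -0.0153] 0.128 [array([ 0.4883, -0.2691, -0.0135]), array([ 0.4897, -0.2776, -0.0189])]
0.05 [ 0.4893 -0.2708  0.0084 -0.023 ] 0.115 [array([ 0.4881, -0.2693, -0.0046]), array([ 0.4903, -0.2774, -0.0465])]
0.054 [ 0.4894 -0.2702  0.0087 -0.0138] 0.115 [array([ 0.4886, -0.2689, -0.0195]), array([ 0.4904, -0.2779, -0.0128])]
0.058 [ 0.4894 -0.2718  0.0078 -0.0433] 0.126 [array([ 0.4889, -0.2692, -0.0279]), array([ 0.4898, -0.2772, -0.0687])]
[114, 110, 105, 114, 148, 151, 142, 96, 88, 87, 69, 43, 52, 94, 76, 66, 67, 67, 66, 66, 72, 91, 87, 88, 89, 84, 56, 46, 60, 90, 69, 89, 107, 107, 103, 106, 109, 144, 139, 137]
[120.0, 118.0, 116.0, 122.0, 148.0, 150.0, 141.0, 89.0, 89.0, 88.0, 77.0, 45.0, 57.0, 94.0, 81.0, 66.0, 67.0, 67.0, 66.0, 66.0, 70.0, 90.0, 89.0, 88.0, 89.0, 87.0, 56.0, 47.0, 63.0, 90.0, 69.0, 90.0, 107.0, 106.0, 104.0, 107.0, 108.0, 144.0, 138.0, 139.0]
317 [ 0.48704425 -0.23753128  0.034     ]
342 [ 0.48848744 -0.29907089  0.034     ]
```

Run:
```python
from h import *
im=cv2.imread("side0_raw.png")
print([(v,int(x)) for v,x in zip(range(226,266),im[226:266,280:306,1].mean(1))])
for y in(-.268,-.2705,-.273,-.276):
    f=lambda n,dy,z:proj(n,[[.489,y+dy,z]])[0].round(1)
    print(y,"top u:",[float(f("top",d,z)[0]) for d,z in((.021,.004),(.019,.034),(.017,.009),(-.017,.009),(-.019,.034),(-.021,.004))],
     "side v:",[float(f("side",d,z)[1]) for d,z in((.019,.034),(.017,.009),(-.019,.034),(-.021,.034),(-.021,.004))])
cv2.imwrite("pics/c5.png",np.hstack([cv2.resize(cv2.imread("top0_raw.png")[130:192,308:352],(396,558),interpolation=cv2.INTER_CUBIC),cv2.resize(im[222:266,264:322],(400,558),interpolation=cv2.INTER_CUBIC)]))
```

```text
[(226, 68), (227, 80), (228, 96), (229, 106), (230, 107), (231, 105), (232, 97), (233, 81), (234, 66), (235, 60), (236, 60), (237, 60), (238, 60), (239, 60), (240, 61), (241, 65), (242, 74), (243, 77), (244, 68), (245, 61), (246, 60), (247, 59), (248, 60), (249, 60), (250, 60), (251, 62), (252, 63), (253, 66), (254, 72), (255, 83), (256, 95), (257, 99), (258, 103), (259, 114), (260, 129), (261, 137), (262, 135), (263, 122), (264, 104), (265, 98)]
-0.268 top u: [318.5, 321.7, 320.5, 333.9, 337.1, 335.1] side v: [231.5, 240.0, 241.3, 241.9, 251.5]
-0.2705 top u: [319.5, 322.7, 321.5, 334.9, 338.1, 336.0] side v: [232.2, 240.6, 242.0, 242.5, 252.2]
-0.273 top u: [320.5, 323.7, 322.4, 335.9, 339.1, 337.0] side v: [232.8, 241.2, 242.7, 243.2, 252.8]
-0.276 top u: [321.6, 324.9, 323.6, 337.1, 340.3, 338.2] side v: [233.6, 242.0, 243.5, 244.0, 253.7]
```

View pics/c5.png

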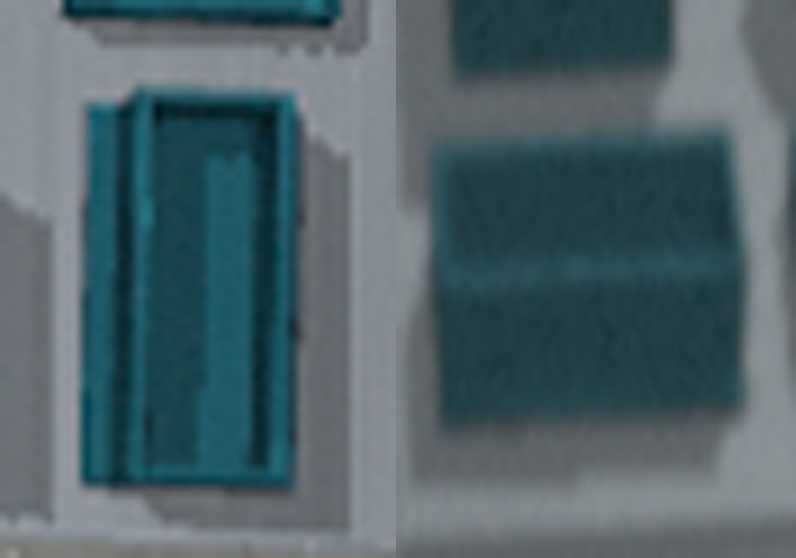

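The slot wall tops are visible in both views: top view at u≈323.4 and 339.2, side view at v≈232.9 and 242.8. Both give y = −0.273. The bright strip on the left is only a low ledge. I'll carry the scraper over high, because the placed bottle is 161 mm tall.

```bash
echo '[0,0,-0.035,0,0,0,-0.003,-0.02,-0.035,0,0,0,-0.005,-0.04,0,0,0,0,-0.005,-0.045,0,0,0,0,-0.006,-0.045,0,0,0,0,-0.006,-0.045,0,0,0,0,-0.006,-0.045,0,0,0,0,-0.006,-0.045,0,0,0,0,-0.006,-0.045,0,0,0,0,-0.006,-0.045,0,0,0,0]' > next.json && python3 -m jog next.json
echo '[-0.006,-0.045,0,0,0,0,-0.006,-0.0376,0,0,0,0,0,-0.02,0,0,0,0,0,-0.01,0,0,0,0,0,0,0,0,0,0,0,0,0,0,0,0,0,0,0,0,0,0]' > next.json && python3 -m jog next.json
```

```text
t: 19.35
eef_pos: [0.4776, -0.1622, 0.2438]
eef_rot: [-3.141, 0.001, 3.141]
ft_force: [0.4, 1.3, -0.9]
width: 0.021
grip_force: 39.9
t: 20.05
eef_pos: [0.4896, -0.2715, 0.2438]
eef_rot: [3.141, -0.0, -3.14]
ft_force: [0.4, -0.0, -1.2]
width: 0.0208
grip_force: 39.9
```

```bash
echo '[0,-0.0015,0.03,0,0,0,0,0,0.04,0,0,0,0,0,0.04,0,0,0,0,0,0.025,0,0,0,0,0,0.01,0,0,0,0,0,0,0,0,0,0,0,0,0,0,0]' > next.json && python3 -m jog next.json
python3 - <<'E'
from h import *
a=ctrl.snapshot("top");b=ctrl.snapshot("side")
cv2.imwrite("pics/c6.png",np.hstack([cv2.resize(a[120:200,290:370],(390,390),interpolation=cv2.INTER_CUBIC),cv2.resize(b[190:270,250:330],(390,390),interpolation=cv2.INTER_CUBIC)]))
E
```

```text
t: 20.75
eef_pos: [0.4907, -0.2744, 0.1001]
eef_rot: [-3.14, 0.002, -3.141]
ft_force: [-0.5, -0.7, -0.6]
width: 0.021
grip_force: 39.9
```

View pics/c6.png

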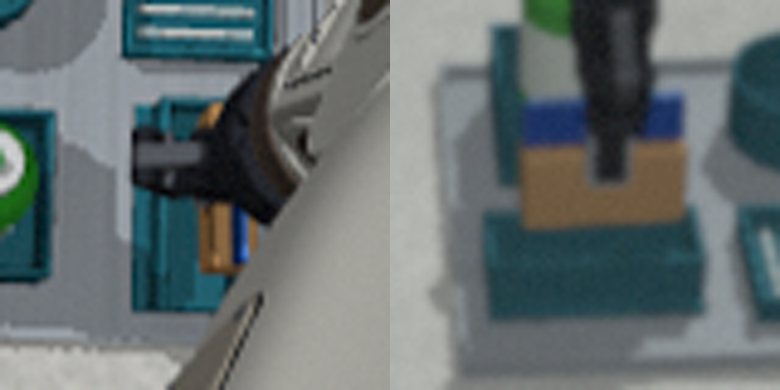

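The scraper hovers over the slot, level: spans 522–688 against the slot's 487–700, so about 4 mm too far in +x. Correcting and lowering.

```bash
echo '[0.003,0.001,0,0,0,0,0,0,0.012,0,0,0,0,0,0.012,0,0,0,0,0,0.008,0,0,0,0,0,0.004,0,0,0,0,0,0,0,0,0,0,0,0,0,0,0]' > next.json && python3 -m jog next.json
echo '[0,0,0.0015,0,0,0,0,0,0,0,0,0,0,0,0,0,0,0]' > next.json && python3 -m jog next.json
echo '[0,0,0.0015,0,0,0,0,0,0,0,0,0,0,0,0,0,0,0]' > next.json && python3 -m jog next.json
echo '[0,0,0.0015,0,0,0,0,0,0,0,0,0,0,0,0,0,0,0]' > next.json && python3 -m jog next.json
```

```text
t: 21.55
eef_pos: [0.4867, -0.2735, 0.0625]
eef_rot: [-3.141, -0.0, 3.141]
ft_force: [-0.3, -0.2, -0.9]
width: 0.0214
grip_force: 39.9
t: 21.85
eef_pos: [0.4868, -0.2735, 0.0614]
eef_rot: [-3.141, 0.0, 3.141]
ft_force: [0.4, -0.6, -0.5]
width: 0.0211
grip_force: 39.9
t: 22.15
eef_pos: [0.4869, -0.2736, 0.0599]
eef_rot: [-3.141, 0.001, 3.141]
ft_force: [0.4, 0.3, 0.7]
width: 0.0213
grip_force: 39.9
t: 22.45
eef_pos: [0.487, -0.2737, 0.0597]
eef_rot: [-3.14, 0.002, 3.141]
ft_force: [-1.9, 1.0, 8.1]
width: 0.0213
grip_force: 40.3
```

```bash
echo '[0,0,0,0,0,0,0,0,0,0,0,0,0,0,0,0,0,0,0,0,0,0,0,0,0,0,-0.02,0,0,0,0,0,-0.04,0,0,0,0,0,-0.045,0,0,0,0,0,-0.045,0,0,0,0,0,-0.04,0,0,0,0,0,0,0,0,0]' > next.json && python3 -m jog next.json 0.05
python3 - <<'E'
from h import *
ctrl.snapshot("side")
m,cf=mask("side","scraper",(290,230),16)
if m is None: print([([round(v) for v in d["rect"]],round(d["conf"],2)) for d in ctrl.cut_out("side","scraper")])
else:
    ys,xs=np.where(m);print(cf,xs.min(),ys.min(),xs.max(),ys.max())
p=sil("side",M["scraper"],[.487,-.2735,.009,-.015]);ys,xs=np.where(p);print("pred",xs.min()/S,ys.min()/S,xs.max()/S,ys.max()/S)
ctrl.snapshot("top")
for k,c in(("palm_brush",(86,136)),):
    m,_=mask("top",k,c);
    print(fit(k,{"top":m},[.534,.334,.004,0],fixz=.004))
E
```

```text
t: 23.45
eef_pos: [0.4895, -0.275, 0.255]
eef_rot: [-3.135, 0.011, 3.141]
ft_force: [0.7, -1.1, 0.1]
width: 0.0501
grip_force: 0.0
0.57 275 224 309 243
pred 274.0 223.25 308.25 249.75
(array([0.53454699, 0.33385726, 0.0047873 , 0.19722754]), np.float64(0.05663862097270678))
```

The scraper is in, and its box matches the prediction. On to the brush.

```bash
echo '[-0.003,0.045,0,0,0,0,-0.003,0.045,0,0,0,0,-0.003,0.045,0,0,0,0,-0.003,0.045,0,0,0,0,-0.003,0.045,0,0,0,0,-0.003,0.045,0,0,0,0,-0.003,0.045,0,0,0,0,-0.003,0.045,0,0,0,0,-0.003,0.045,0,0,0,0,-0.003,0.045,0,0,0,0]' > next.json && python3 -m jog next.json
echo '[-0.003,0.045,0,0,0,0,-0.003,0.045,0,0,0,0,-0.004,0.045,0,0,0,0,-0.0045,0.024,0,0,0,0,0,0,0.04,0,0,0,0,0,0.03,0,0,0,0,0,0.02,0,0,0,0,0,0,0,0,0,0,0,0,0,0,0]' > next.json && python3 -m jog next.json
```

```text
t: 24.65
eef_pos: [0.5155, 0.1781, 0.2457]
eef_rot: [-3.14, -0.004, 3.141]
ft_force: [1.2, 0.4, 0.3]
width: 0.0501
grip_force: 0.0
t: 25.55
eef_pos: [0.5305, 0.3351, 0.1565]
eef_rot: [-3.14, -0.003, 3.141]
ft_force: [0.1, -0.2, 1.1]
width: 0.0501
grip_force: 0.0
```

```bash
echo '[-0.0038,-0.0012,0.03,0,0,0,0,0,0.03,0,0,0,0,0,0.018,0,0,0,0,0,0.01,0,0,0,0,0,0,0,0,0,0,0,0,0,0,0]' > next.json && python3 -m jog next.json
echo '[0,0,0,0,0,0,0,0,0,0,0,0,0,0,0,0,0,0,0,0,0,0,0,0,0,0,0,0,0,0,0,0,0,0,0,0,0,0,0,0,0,0]' > next.json && python3 -m jog next.json 0 30
echo '[0,0,-0.015,0,0,0,0,0,-0.025,0,0,0,0,0,-0.03,0,0,0,0,0,-0.03,0,0,0,0,0,-0.03,0,0,0,0,0,-0.02,0,0,0,0,0,0,0,0,0]' > next.json && python3 -m jog next.json
python3 - <<'E'
from h import *
im=ctrl.snapshot("side");cv2.imwrite("pics/c7.png",cv2.resize(im[50:180,215:345],None,fx=4,fy=4,interpolation=cv2.INTER_CUBIC))
E
```

```text
t: 26.15
eef_pos: [0.536, 0.3349, 0.0715]
eef_rot: [3.141, 0.002, 3.141]
ft_force: [0.7, 0.5, 0.3]
width: 0.0499
grip_force: 0.0
t: 26.85
eef_pos: [0.5362, 0.3353, 0.072]
eef_rot: [3.14, 0.003, 3.142]
ft_force: [0.6, 0.2, 6.6]
width: 0.0336
grip_force: 30.4
t: 27.55
eef_pos: [0.5365, 0.3353, 0.2237]
eef_rot: [3.138, 0.006, 3.141]
ft_force: [1.2, 0.3, -0.6]
width: 0.0334
grip_force: 30.2
```

View pics/c7.png

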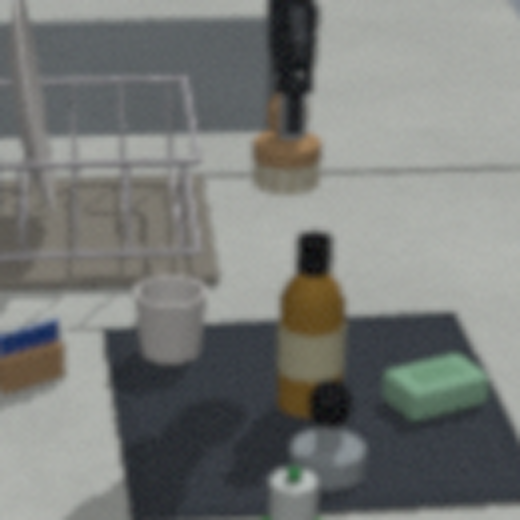

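The brush hangs upright at (287,160), its centre about 2.5 mm to −x of the finger. The oil bottle stands undisturbed. I'll raise the brush clear of it and carry it to the cup.

```bash
echo '[0,0,-0.03,0,0,0,-0.002,-0.015,-0.03,0,0,0,-0.007,-0.03,0,0,0,0,-0.007,-0.04,0,0,0,0,-0.007,-0.045,0,0,0,0,-0.007,-0.045,0,0,0,0,-0.007,-0.045,0,0,0,0,-0.007,-0.045,0,0,0,0,-0.007,-0.045,0,0,0,0,-0.007,-0.045,0,0,0,0]' > next.json && python3 -m jog next.json
echo '[-0.007,-0.045,0,0,0,0,-0.007,-0.04,0,0,0,0,-0.007,-0.03,0,0,0,0,-0.005,-0.0193,0,0,0,0,0,0,0,0,0,0,0,0,0,0,0,0,0,0,0,0,0,0]' > next.json && python3 -m jog next.json
```

```text
t: 28.6
eef_pos: [0.592, -0.0224, 0.2775]
eef_rot: [-3.142, -0.004, 3.141]
ft_force: [0.3, 0.5, 0.1]
width: 0.0337
grip_force: 30.2
t: 29.3
eef_pos: [0.6184, -0.1539, 0.2788]
eef_rot: [3.141, -0.002, -3.141]
ft_force: [-0.5, -0.2, -0.9]
width: 0.0335
grip_force: 30.2
```

```bash
echo '[-0.002,0,0.03,0,0,0,0,0,0.04,0,0,0,0,0,0.04,0,0,0,0,0,0.03,0,0,0,0,0,0.01,0,0,0,0,0,0,0,0,0,0,0,0,0,0,0]' > next.json && python3 -m jog next.json
python3 - <<'E'
from h import *
b=ctrl.snapshot("side")
cv2.imwrite("pics/c8.png",cv2.resize(b[150:250,290:390],(500,500),interpolation=cv2.INTER_CUBIC))
E
```

```text
t: 30.0
eef_pos: [0.622, -0.1546, 0.1319]
eef_rot: [-3.141, 0.003, -3.141]
ft_force: [1.0, 1.1, -0.6]
width: 0.0334
grip_force: 30.2
```

View pics/c8.png

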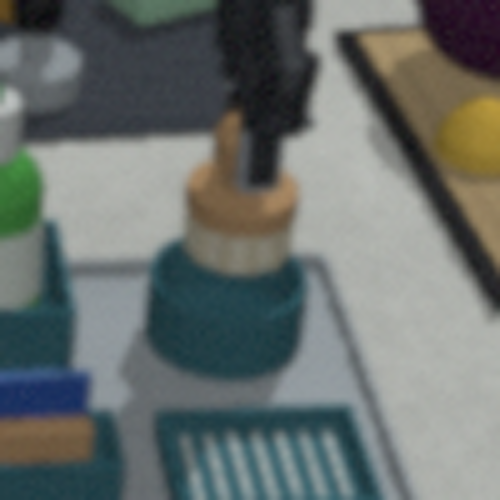

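Run:
```python
from h import *
def u(x,y,z): return ((proj("side",[[x,y,z]])[0]+.5-[290,150])*5).round(0)
print("cup rim",u(.6181,-.154,.044),"brush disc top @.6195",u(.6195,-.1546,.101),"bottom",u(.6195,-.1546,.064))
b=ctrl.snapshot("side");ctrl.snapshot("top")
for k,c in(("palm_brush",(339,192)),("brush_cup",(335,212))):
    m,_=mask("side",k,c,16)
    if m is not None:
        ys,xs=np.where(m);print(k,xs.min(),ys.min(),xs.max(),ys.max(),[(v,np.where(m[v])[0][[0,-1]].tolist()) for v in range(ys.min(),ys.max(),3)])
```

```text
cup rim [228. 274.] brush disc top @.6195 [240. 183.] bottom [234. 243.]
palm_brush 327 174 350 204 [(174, [336, 337]), (177, [333, 337]), (180, [333, 337]), (183, [330, 337]), (186, [328, 349]), (189, [327, 350]), (192, [327, 350]), (195, [327, 349]), (198, [327, 349]), (201, [329, 348])]
brush_cup 319 198 351 226 [(198, [326, 326]), (201, [322, 328]), (204, [320, 350]), (207, [320, 351]), (210, [320, 351]), (213, [319, 351]), (216, [319, 350]), (219, [321, 350]), (222, [323, 348]), (225, [329, 342])]
```

```bash
echo '[0.003,0,0,0,0,0,0,0,0.015,0,0,0,0,0,0.015,0,0,0,0,0,0.012,0,0,0,0,0,0.006,0,0,0,0,0,0.003,0,0,0,0,0,0,0,0,0,0,0,0,0,0,0]' > next.json && python3 -m jog next.json
echo '[0,0,0.0015,0,0,0,0,0,0,0,0,0,0,0,0,0,0,0]' > next.json && python3 -m jog next.json
echo '[0,0,0.0015,0,0,0,0,0,0,0,0,0,0,0,0,0,0,0]' > next.json && python3 -m jog next.json
echo '[0,0,0.001,0,0,0,0,0,0,0,0,0,0,0,0,0,0,0]' > next.json && python3 -m jog next.json
```

```text
t: 31.05
eef_pos: [0.6184, -0.1551, 0.0797]
eef_rot: [-3.141, 0.001, 3.141]
ft_force: [-0.7, 0.1, -0.8]
width: 0.0338
grip_force: 30.2
t: 31.35
eef_pos: [0.6181, -0.155, 0.0779]
eef_rot: [-3.141, 0.0, 3.141]
ft_force: [0.0, -0.1, -1.4]
width: 0.0334
grip_force: 30.2
t: 31.65
eef_pos: [0.6181, -0.155, 0.077]
eef_rot: [-3.141, 0.001, 3.141]
ft_force: [-1.5, 0.1, 5.3]
width: 0.0336
grip_force: 30.8
t: 31.95
eef_pos: [0.6182, -0.155, 0.077]
eef_rot: [-3.141, 0.002, 3.141]
ft_force: [-3.3, 1.1, 9.6]
width: 0.0332
grip_force: 31.2
```

```bash
echo '[0,0,0,0,0,0,0,0,0,0,0,0,0,0,0,0,0,0,0,0,-0.02,0,0,0,0,0,-0.04,0,0,0,0,0,-0.045,0,0,0,0,0,-0.045,0,0,0,0,0,0,0,0,0]' > next.json && python3 -m jog next.json 0.055
echo '[-0.003,0.035,0,0,0,0,-0.004,0.045,0,0,0,0,-0.004,0.045,0,0,0,0,-0.004,0.045,0,0,0,0,-0.004,0.045,0,0,0,0,-0.004,0.045,0,0,0,0,-0.004,0.045,0,0,0,0,-0.004,0.042,0,0,0,0,-0.003,0.03,0,0,0,0,0,0,0,0,0,0]' > next.json && python3 -m jog next.json 0.075
echo '[0,0,0,0,0,-0.14,0,0,0,0,0,-0.14,0,0,0,0,0,-0.14,0,0,0,0,0,0,0,0,0,0,0,0]' > next.json && python3 -m jog next.json
python3 - <<'E'
from h import *
ctrl.snapshot("side");ms={}
m,_=mask("side","soap_bar",(324,146))
if m is not None:
    for z in(None,.004):print("bar",z,fit("soap_bar",{"side":m},[.652,.2225,.004,.42],fixz=z)[0].round(4))
m,_=mask("side","palm_brush",(335,200),16)
if m is not None:
    ys,xs=np.where(m);print("brush",xs.min(),ys.min(),xs.max(),ys.max(),"centre should be",proj("side",[[.618,-.154,.05]])[0],"knob top",proj("side",[[.618,-.154,.085]])[0])
E
```

```text
t: 32.75
eef_pos: [0.6215, -0.1558, 0.2331]
eef_rot: [-3.138, 0.014, 3.141]
ft_force: [0.9, -0.1, 0.9]
width: 0.0549
grip_force: 0.0
t: 33.75
eef_pos: [0.6513, 0.227, 0.2231]
eef_rot: [3.141, -0.001, -3.136]
ft_force: [0.4, 0.1, 0.4]
width: 0.075
grip_force: 0.0
t: 34.25
eef_pos: [0.652, 0.2213, 0.2245]
eef_rot: [-3.141, -0.001, -2.725]
ft_force: [-0.1, 0.1, 0.2]
width: 0.075
grip_force: 0.0
bar None [ 0.6568  0.2352 -0.0014  0.6561]
bar 0.004 [0.652  0.2225 0.004  0.52  ]
brush 325 190 346 213 centre should be [335.16329918 202.46604103] knob top [336.29047095 191.30706862]
```

```bash
echo '[0,0,0.045,0,0,0,0,0,0.045,0,0,0,0,0,0.04,0,0,0,0,0,0.02,0,0,0,0,0,0,0,0,0,0,0,0,0,0,0]' > next.json && python3 -m jog next.json
python3 - <<'E'
from h import *
b=ctrl.snapshot("side")
cv2.imwrite("pics/c9.png",cv2.resize(b[100:180,280:380],(600,480),interpolation=cv2.INTER_CUBIC))
E
```

```text
t: 35.0
eef_pos: [0.6523, 0.2221, 0.0754]
eef_rot: [-3.141, 0.0, -2.722]
ft_force: [0.4, 0.6, 1.0]
width: 0.075
grip_force: 0.0
```

View pics/c9.png

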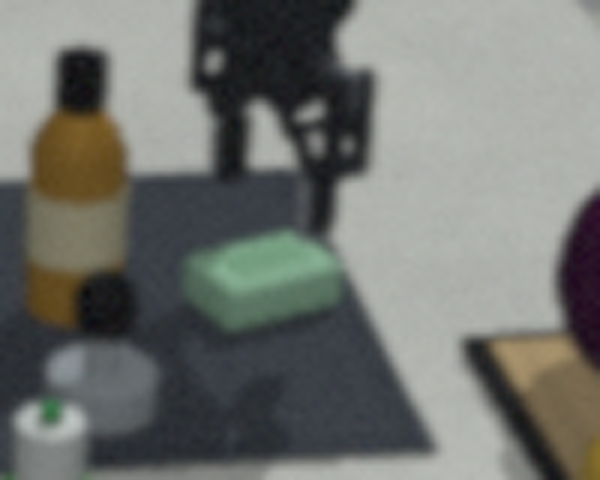

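Run:
```python
from h import *
y=-2.722;d=np.array([np.sin(y),-np.cos(y)])
for s in(-1,1):
    for z in(.053,.058): print(s,z,((proj("side",[[*(np.array([.6523,.2221])+s*.0375*d),z]])[0]+.5-[280,100])*6).round())
for c in sl(.031,.076,.05):
    a=.42;p=np.array([[np.cos(a),-np.sin(a)],[np.sin(a),np.cos(a)]])@c[:2]+[.652,.222]
    print("bar top corner",((proj("side",[[*p,.031]])[0]+.5-[280,100])*6).round())
```

```text
-1 0.053 [305. 251.]
-1 0.058 [305. 243.]
1 0.053 [228. 197.]
1 0.058 [229. 189.]
bar top corner [294. 227.]
bar top corner [345. 263.]
bar top corner [230. 293.]
bar top corner [180. 255.]
```

The bar's corners match the prediction, and the tips at (305–320,235) and (232,178) straddle it with a retraction of about 10 mm. At a 50 mm opening I expect about 4.5 mm.

```bash
echo '[0,0,0.02,0,0,0,0,0,0.015,0,0,0,0,0,0.0054,0,0,0,0,0,0,0,0,0,0,0,0,0,0,0]' > next.json && python3 -m jog next.json
echo '[0,0,0,0,0,0,0,0,0,0,0,0,0,0,0,0,0,0,0,0,0,0,0,0,0,0,0,0,0,0,0,0,0,0,0,0,0,0,0,0,0,0,0,0,0,0,0,0]' > next.json && python3 -m jog next.json 0 40
echo '[0,0,-0.01,0,0,0,0,0,-0.02,0,0,0,0,0,-0.03,0,0,0,0,0,-0.03,0,0,0,0,0,-0.03,0,0,0,0,0,-0.02,0,0,0,0,0,0,0,0,0.14,0,0,0,0,0,0.14,0,0,0,0,0,0.14,0,0,0,0,0,0]' > next.json && python3 -m jog next.json
python3 - <<'E'
from h import *
b=ctrl.snapshot("side")
cv2.imwrite("pics/c10.png",cv2.resize(b[70:160,280:380],(600,540),interpolation=cv2.INTER_CUBIC))
E
```

```text
t: 35.55
eef_pos: [0.6524, 0.2222, 0.0353]
eef_rot: [-3.141, 0.001, -2.722]
ft_force: [-0.1, 0.2, 0.2]
width: 0.0748
grip_force: 0.0
t: 36.35
eef_pos: [0.6528, 0.2223, 0.0358]
eef_rot: [-3.141, 0.002, -2.722]
ft_force: [0.5, 0.7, 5.3]
width: 0.0492
grip_force: 44.0
t: 37.35
eef_pos: [0.6515, 0.2219, 0.1742]
eef_rot: [-3.141, -0.001, -3.142]
ft_force: [0.2, 0.5, -0.2]
width: 0.0491
grip_force: 43.3
```

View pics/c10.png

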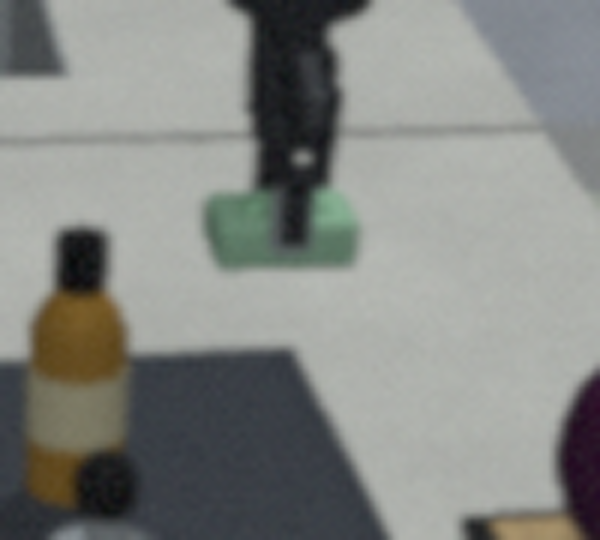

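The bar is held level at (285,228) and centred. Carrying it to the dish at (0.6166, −0.2733).

```bash
echo '[0.003,-0.02,-0.01,0,0,0,0.003,-0.035,0,0,0,0,0.003,-0.045,0,0,0,0,0.003,-0.045,0,0,0,0,0.003,-0.045,0,0,0,0,0.003,-0.045,0,0,0,0,0.003,-0.045,0,0,0,0,0.003,-0.045,0,0,0,0,0.003,-0.045,0,0,0,0,0.003,-0.045,0,0,0,0]' > next.json && python3 -m jog next.json
echo '[0.003,-0.04,0,0,0,0,0.002,-0.03,0,0,0,0,0,-0.01,0,0,0,0,0,0,0,0,0,0,0,0,0,0,0,0,0,0,0,0,0,0]' > next.json && python3 -m jog next.json
```

```text
t: 38.4
eef_pos: [0.6209, -0.1956, 0.1854]
eef_rot: [-3.141, 0.0, -3.14]
ft_force: [1.1, -0.7, -0.6]
width: 0.0493
grip_force: 43.4
t: 39.0
eef_pos: [0.617, -0.2714, 0.1849]
eef_rot: [3.141, -0.0, -3.139]
ft_force: [-1.1, 0.6, -0.2]
width: 0.049
grip_force: 43.3
```

```bash
echo '[0,-0.002,0.03,0,0,0,0,0,0.04,0,0,0,0,0,0.03,0,0,0,0,0,0.01,0,0,0,0,0,0,0,0,0,0,0,0,0,0,0,0,0,0,0,0,0]' > next.json && python3 -m jog next.json
python3 - <<'E'
from h import *
b=ctrl.snapshot("side")
cv2.imwrite("pics/c11.png",cv2.resize(b[185:275,290:390],(600,540),interpolation=cv2.INTER_CUBIC))
x,y,z=ctrl.sense()["eef_pos"]
for p in sl(0,.076,.05): print("bar bottom pred",((proj("side",[p+[x,y,z-.0318]])[0]+.5-[290,185])*6).round())
for p in sl(0,.092,.068): print("dish inner rim pred",((proj("side",[p+[.6166,-.2733,.02]])[0]+.5-[290,185])*6).round())
E
```

```text
t: 39.7
eef_pos: [0.6186, -0.2753, 0.0774]
eef_rot: [-3.139, 0.004, -3.141]
ft_force: [0.1, 0.1, -1.4]
width: 0.0489
grip_force: 43.3
bar bottom pred [410. 246.]
bar bottom pred [439. 323.]
bar bottom pred [249. 331.]
bar bottom pred [227. 253.]
dish inner rim pred [412. 278.]
dish inner rim pred [451. 383.]
dish inner rim pred [223. 393.]
dish inner rim pred [194. 287.]
```

View pics/c11.png

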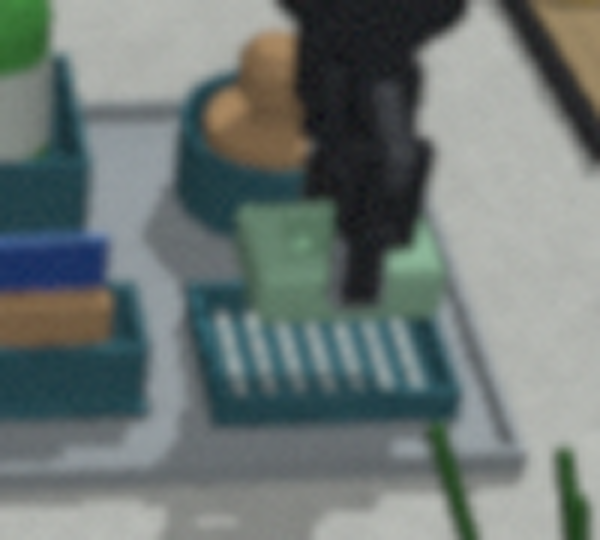

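The picture agrees with the prediction: the bar's lower edge is at 258–440 and the dish at 194–451. Trimming −3 mm in x and lowering.

```bash
echo '[0.003,0.0015,0,0,0,0,0,0,0.012,0,0,0,0,0,0.01,0,0,0,0,0,0.007,0,0,0,0,0,0.004,0,0,0,0,0,0,0,0,0,0,0,0,0,0,0]' > next.json && python3 -m jog next.json
echo '[0,0,0.0015,0,0,0,0,0,0,0,0,0,0,0,0,0,0,0]' > next.json && python3 -m jog next.json
echo '[0,0,0.0015,0,0,0,0,0,0,0,0,0,0,0,0,0,0,0]' > next.json && python3 -m jog next.json
echo '[0,0,0.001,0,0,0,0,0,0,0,0,0,0,0,0,0,0,0]' > next.json && python3 -m jog next.json
```

```text
t: 40.45
eef_pos: [0.614, -0.2735, 0.0415]
eef_rot: [-3.141, -0.0, 3.141]
ft_force: [0.0, -0.1, -0.5]
width: 0.049
grip_force: 43.3
t: 40.75
eef_pos: [0.6139, -0.2735, 0.0403]
eef_rot: [-3.141, 0.0, 3.141]
ft_force: [-0.3, 0.0, -0.8]
width: 0.0491
grip_force: 43.3
t: 41.05
eef_pos: [0.6141, -0.2736, 0.0398]
eef_rot: [-3.141, 0.001, 3.141]
ft_force: [-2.0, 0.7, 5.1]
width: 0.0488
grip_force: 44.0
t: 41.35
eef_pos: [0.6141, -0.2736, 0.0398]
eef_rot: [-3.141, 0.001, 3.141]
ft_force: [-4.1, 1.0, 9.3]
width: 0.0488
grip_force: 44.6
```

```bash
echo '[0,0,0,0,0,0,0,0,0,0,0,0,0,0,0,0,0,0,0,0,-0.02,0,0,0,0,0,-0.04,0,0,0,0,0,-0.045,0,0,0,0,0,-0.045,0,0,0,0,0,-0.045,0,0,0,0,0,0,0,0,0]' > next.json && python3 -m jog next.json 0.075
echo '[0.04,0,-0.02,0,0,0,0.045,0.02,0,0,0,0,0.045,0.04,0,0,0,0,0.045,0.04,0,0,0,0,0.045,0.04,0,0,0,0,0,0.045,0,0,0,0,0,0.045,0,0,0,0,0,0.045,0,0,0,0,0,0,0,0,0,0,0,0,0,0,0,0]' > next.json && python3 -m jog next.json
python3 - <<'E'
from h import *
a=ctrl.snapshot("top");b=ctrl.snapshot("side")
cv2.imwrite("pics/c12.png",np.hstack([cv2.resize(a[75:200,250:360],(396,450),interpolation=cv2.INTER_CUBIC),cv2.resize(b[150:265,255:375],(400,450),interpolation=cv2.INTER_CUBIC)]))
for k,g,a,b in(("soap_bottle",[.491,-.1525,.009,0],(287,160),(288,190)),("palm_brush",[.618,-.154,.009,0],(283,109),(336,202)),("soap_bar",[.615,-.2735,.009,0],(330,110),(344,238)),("scraper",[.488,-.2735,.009,0],(330,160),(292,234)),
   ("oil_bottle",[.548,.226,.004,0],(127,128),(293,132)),("tamper",[.55,.1105,.004,0],(176,135),(298,159))):
    for n,c in(("top",a),("side",b)):
        m,_=mask(n,k,c,16)
        if m is not None: q,e=fit(k,{n:m},g,fixz=g[2]);print(k,n,q[[0,1,3]].round(4),round(e,3))
E
```

```text
t: 42.25
eef_pos: [0.6171, -0.2749, 0.2414]
eef_rot: [-3.135, 0.014, 3.141]
ft_force: [0.6, -0.2, 0.9]
width: 0.0748
grip_force: 0.0
t: 43.25
eef_pos: [0.4167, -0.0178, 0.2523]
eef_rot: [-3.141, -0.0, -3.139]
ft_force: [0.0, -0.5, 0.0]
width: 0.0752
grip_force: 0.0
soap_bottle top [ 0.4903 -0.1513 -0.0033] 0.068
soap_bottle side [ 0.4959 -0.1167  0.3671] 0.248
palm_brush side [ 0.6273 -0.1225  0.8834] 0.329
soap_bar top [ 0.6145 -0.2734 -0.0157] 0.085
soap_bar side [ 0.6154 -0.2746 -0.1603] 0.199
scraper top [ 0.4863 -0.277   0.0109] 0.074
scraper side [ 0.4903 -0.2686 -0.2499] 0.316
oil_bottle top [0.5456 0.224  0.2523] 0.059
oil_bottle side [0.5495 0.2301 0.0487] 0.154
tamper side [0.5491 0.1131 0.144 ] 0.322
```

View pics/c12.png

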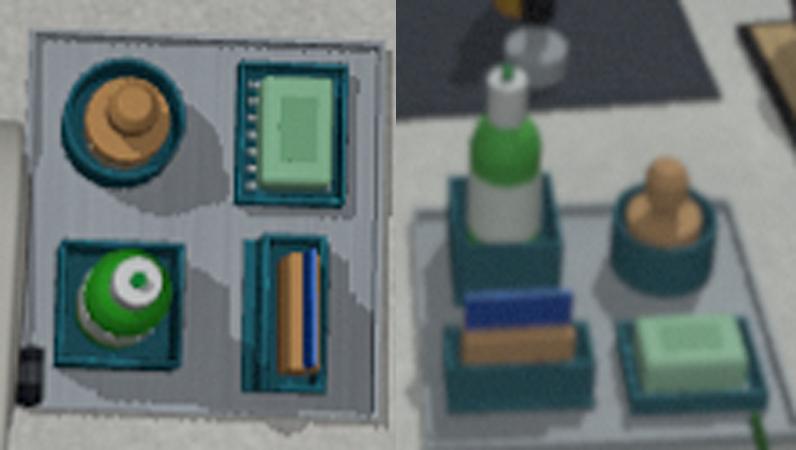

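All four things stand in their inserts: brush (125,115), soap (298,130), bottle (130,290) and scraper (300,310) in the left half of the picture. Handing in.

```bash
python3 -c "
from rig import ctrl
print(ctrl.close_job())"
```

```text
the job is handed in; nothing more can be done
None
```

The job is handed in at about 44 s: the last pictures show the washing-up liquid, brush, soap bar and scraper each resting in its own insert, with the oil bottle and tamper where they stood; no verdict was returned.

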